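# Roll the bottle under the label reader and scan it

## Task

Roll the amber bottle lying on the white board along the board, without gripping or lifting it, until it rests centred on the blue line under the reader head and parallel to the line, and let go of it. Then, with the bottle staying there, press the green scan button on top of the head fully down and release it. Leave the other goods where they stand.

Things in the scene. Friction and masses are not known exactly. Their poses are not given: they have to be found in the camera images.
- bottle: amber tablet bottle, white label and cap, lying on its side: a plain rigid cylinder 56 mm diameter, 120 mm long, 0.15 to 0.3 kg. Origin on its axis, half-way along, 40 mm above the table (28 above the board); own x axis along the cylinder, to the cap, parallel to the blue line. It rolls across the board along the mark's y and stops within a few mm when no longer pushed
- mark (a point): centre of the blue line (190 x 10 mm) on the fixed white board (260 x 580 mm, 12 mm thick), on the board's upper face, 12 mm above the table. x: along the line, away from the robot; y: along the board, to the left; z up. The bottle starts 140 to 200 mm from it along y, on either side, its x within 8 mm of 0
- scan_top (a point): centre of the top face of the green scan button (32 mm diameter) on top of the reader head, 236 mm above the table when released, 30 mm beyond the mark along the mark's x; it is pressed straight down
- scan (a joint): how far the scan button is pressed, m: 0 released, 0.008 fully down; sprung, about 1.2 N to start and 4 N fully down; springs back when let go
- lane_carton: bystander, to be left alone: white medicine carton with a green band, 65 x 45 x 95 mm tall, standing on the board on the other side of the blue line from the bottle; origin at the centre of its underside
- jar: bystander, to be left alone: white tablet jar, 48 mm diameter, 75 mm tall, standing near a far corner of the board; origin at the centre of its underside
- syrup_a: bystander, to be left alone: amber syrup bottle with red cap, 46 mm diameter, 110 mm tall, standing near the other far corner of the board; origin at the centre of its underside
- syrup_b: bystander, to be left alone: amber syrup bottle with red cap, 52 mm diameter, 130 mm tall, standing on the table to the left of the board; origin at the centre of its underside
- tape_roll: bystander, to be left alone: brown roll of packing tape lying flat, 110 mm diameter, 48 mm tall, on the table to the right; origin at the centre of its underside
- stamp: bystander, to be left alone: hand stamp, black base 60 x 30 mm with red knob, 75 mm tall, on the table to the right; origin at the centre of its underside
- carton_b: bystander, to be left alone: white carton with a red band, 50 x 90 x 60 mm tall, on the table to the left; origin at the centre of its underside
- head (a point): middle of the lower near edge of the fixed grey reader head over the line: 35 mm nearer the robot than the mark, 156 mm above the board. From here the head extends 145 mm away from the robot, 70 mm to each side and 48 mm up, on two 16 mm posts 128 mm beyond this edge and 50 mm to each side. Open below: a tool leaning back towards the robot can reach under it. Axes as the mark's
Not all that is in view belongs to the job. Leave any yellow look-alike of the bottle alone.

How it is judged (in metres and radians):
On the way, in this order (a step that is already met when the one before it is completed fails the run):
1. the bottle has rolled half a turn (not been dragged) (angle between bottle's own z axis and vertical above 2.4 rad), for 0.02 s.
2. the bottle rests centred on the blue line, parallel to it, and is not touched by the fingers (y of bottle in the frame of mark between -0.008 and 0.008 m and x of bottle in the frame of mark between -0.02 and 0.02 m and z of bottle in the frame of mark below 0.031 m and angle between the x axis of bottle and the x axis of mark, either way round below 0.12 rad and linear speed of bottle below 0.01 m/s and contact force between the fingers and bottle below 0.05 N), for 0.3 s.
3. the scan button is pressed fully down while the bottle lies there (all of step 2 and value of joint scan above 0.006 m), for 0.05 s.
At the end, for the whole second after the job is handed in: The bottle lies let go and at rest on the board, its centre within 8 mm of the blue line sideways and 20 mm of the mark along it, its axis within 7 degrees of the line; the button, pressed at least 6 of its 8 mm, is up again (within 1.5 mm); no bystander moved over 25 mm (all of step 2 and value of joint scan below 0.0015 m); the robot touches nothing.
It fails at once if the bottle is lifted more than 10 mm off the board (z of bottle in the frame of mark above 0.038 m).
It fails at once if a bystander is moved more than 25 mm (distance of any of lane_carton, jar, syrup_a, syrup_b, tape_roll, stamp, carton_b from where it was at the start of the episode above 0.025 m).
It also fails if it takes over 59 s, if anything falls off the work surface, if the arm or the gripper's body presses on something with over 40 N, if the wrist force passes 120 N, or if a joint passes its speed limit or range.

## Robot

A 6-joint arm with a two-finger parallel gripper is mounted at the origin on the work surface. World frame = base frame: x ahead of the robot, y to its left, z up, the work surface at z = 0. Lengths are in m, angles in degrees, forces in N, time in s.
With the tool pointing down it reaches from about 0.325 to 0.775 m from the base axis. Payload 9.3 kg.
Tool frame: the origin (TCP) lies midway between the tips of the shut fingers; the grasp point (between the pads) lies 19 mm behind it; z points along the fingers, y is the line along which they close (so a half turn about z gives the same grasp; the last joint's range is limited). The gripper opens to 85 mm and grips with 20 to 120 N. Pads are 22 mm wide; open, the fingers measure 114 mm over their backs; the gripper's body (76 mm by 85 mm) begins 54 mm behind the grasp point. The pads swing forward as they close: fully open they stand 13 mm farther back than shut.
Start: joints at [57.433, 14.817, 1.232, 76.415, 0, 81.257], TCP at [0.222, 0.503, 0.231] pointing down, gripper open.
Joint ranges: [-174.27, 174.27], [-52.1, 104.24], [-59.71, 78.15], [-110.17, 111.67], [-87.03, 83.33], [-180, 180]. Speed limits (degrees/s): [127.2, 127.2, 159.86, 180, 180, 180].

## Interface

Orientations are given as a 3x3 rotation matrix whose columns are the frame's x, y, z axes.
In Python, from plant import sensors, camera, camera_model, job gives the robot as it stands. The module is installed in compiled form; this text tells all that it offers.
- The arm moves only by the shell command python3 -m jog 'ROWS' [OPENING]. ROWS is JSON, a list of rows, each an object of numbers: "x", "y", "z": the shift along the tool's x, y, z in mm; "spin": the turn about the tool's z in degrees. In form: [{"x": .., "y": .., "z": .., "spin": ..}, ...]. A call has 1 to 20 rows; each row is the pose to reach, as a shift and turn from the pose commanded when the call began, along the tool's axes at that moment; what a row does not reach only later rows make up. A row lasts 1/8 s, in which the tool goes at most 62.5 mm and 10.7 degrees, less where a joint would pass 70% of its speed; a pose out of reach is approached as far as the arm can. A call with a gripper value outside its range is refused whole. OPENING is the closure in counts, from 0 (fully open) to 255 (shut), set as the call begins (- or left out, the last holds). The fingers move at their own pace and stop on an object; the grip force is fixed at half the most. Time passes only in rows, so rows that repeat a pose let the fingers close. It gives the time, the measured TCP pose, the force, the opening and the grip force at its end, in the units of the state.
- sensors.get_state(): the state, without advancing time (a new reading comes with each control period).
- camera(name): name is "side" or "top" or "wrist"; returns the picture (480x640x3 uint8, red, green, blue); there is no depth.
- camera_model(name): a dict with "camera_matrix" (3x3 intrinsics, pixels), "T" (4x4, takes a point from camera to world coordinates). Camera axes: x right, y up, looking along -z (the intrinsics and any distortion apply to the point x, -y, -z); pixel columns grow to the right and rows downward; lengths in m; the calibration is good to about 2 mm. The wrist camera is an equidistant fisheye: a pixel r from the principal point sees the ray r / f radians off the axis. A picture is of the moment at which its call begins: read the wrist's pose just before it. camera_model takes no time and is no camera call; for the wrist camera it gives the pose at the moment of the call.
- job.sign_off(): hands the job in; it is judged then, once.
The state is a dict: "time": time; "joint_positions": joint angles; "qvel": joint speeds; "joint_efforts": joint torques, N m; "eef_pos": TCP position; "tcp_rot": TCP orientation; "wrist_force": force on the tool from outside, world axes, zero at the start; "wrist_torque": the same for the moment, N m; "finger_gap": opening from 0.0 (shut) to 1.0 (fully open); "gripper_force": force on a finger pad.
Only numpy, scipy, OpenCV 4.12 (cv2) and the standard library are available. Lean on these libraries where they do the work, as an engineer would, in place of code of your own. Each camera call takes 0.05 s, during which the arm holds its last target. There are 200 camera calls.

## Working session

There is one attempt and no reset: what is moved stays moved. The work goes in short steps, Python scripts to look and compute and a shell command to move; the robot and the scene stay as the last step left them, time stands still between calls to the robot, and variables do not carry over. Pictures are saved under pics/ and viewed, at most 10 in all, crops included, and the job is handed in when it is done.

```bash
mkdir -p pics
python3 - <<'E'
from plant import sensors,camera,camera_model
import cv2,numpy as np
for n in ("top","side"):
    im=camera(n); cv2.imwrite(f"pics/{n}0.png",im[:,:,::-1]); m=camera_model(n)
    print(n,np.round(m["camera_matrix"],1).tolist(),np.round(m["T"],4).tolist(), [k for k in m])
s=sensors.get_state(); print(s["eef_pos"],np.round(s["tcp_rot"],3).tolist(),s["time"],s["finger_gap"])
E
```

```text
top [[542.2, 0.0, 321.9], [0.0, 542.2, 237.5], [0.0, 0.0, 1.0]] [[0.0247, 0.9961, -0.085, 0.4568], [-0.9997, 0.0246, -0.0021, 0.0004], [0.0, 0.0851, 0.9964, 1.4577], [0.0, 0.0, 0.0, 1.0]] ['camera_matrix', 'T']
side [[596.6, 0.0, 326.8], [0.0, 596.6, 241.9], [0.0, 0.0, 1.0]] [[0.973, 0.1543, -0.1716, 0.2288], [-0.2306, 0.6764, -0.6995, -1.3053], [0.0081, 0.7202, 0.6937, 1.4421], [0.0, 0.0, 0.0, 1.0]] ['camera_matrix', 'T']
[0.22203117 0.50292539 0.23073505] [[-0.915, 0.404, -0.001], [0.404, 0.915, -0.001], [0.0, -0.001, -1.0]] 0.1 0.9965909333576303
```

View pics/top0.png

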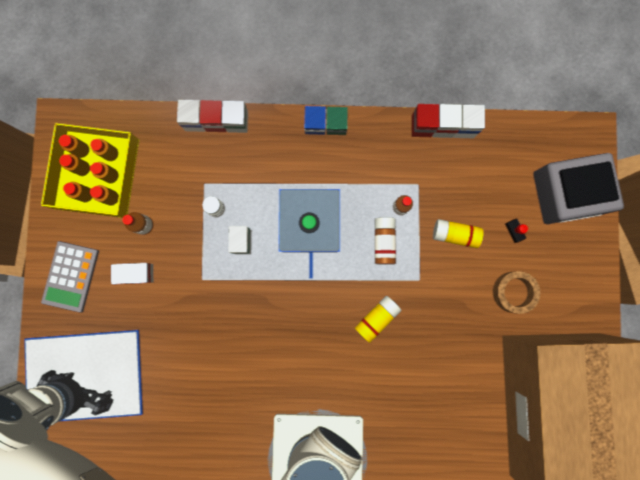

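View pics/side0.png

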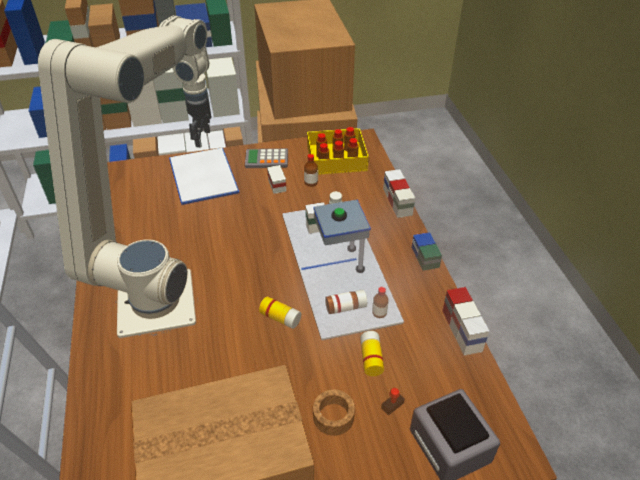

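The top view shows the board with corners near (203,184), (418,184), (420,279) and (203,279). The blue line ends at (311,277), the green button is at (310,222), and the bottle runs from (386,219) to (385,263) on the right (-y) side. The syrup beside it is at (403,204) and the lane carton at (238,240). I'll enlarge this area.

```bash
cat > h.py <<'E'
import numpy as np
from plant import camera_model
def px2w(name,u,v,z):
    m=camera_model(name);K=m["camera_matrix"];T=np.array(m["T"])
    d=np.linalg.inv(K)@[u,v,1]; d=T[:3,:3]@[d[0],-d[1],-d[2]]
    o=T[:3,3]; return o+d*(z-o[2])/d[2]
E
python3 - <<'E'
import cv2
im=cv2.imread("pics/top0.png")[175:290,260:430]
cv2.imwrite("pics/c1.png",cv2.resize(im,None,fx=4.5,fy=4.5,interpolation=cv2.INTER_CUBIC))
from h import *
for n,a in dict(blcorner=(203,279,.012),brcorner=(420,279,.012),tl=(204,184,.012),tr=(418,184,.012),lineend=(311,277,.012),btn=(310,222.5,.236),b1=(386,219,.04),b2=(385,263,.04),carton=(238,240,.107),headNL=(279,251,.216),headNR=(340,251,.216)).items(): print(n,np.round(px2w("top",*a),4))
E
```

```text
blcorner [0.4615 0.3168 0.012 ]
brcorner [ 0.4758 -0.26    0.012 ]
tl [0.7171 0.3252 0.012 ]
tr [ 0.7313 -0.2522  0.012 ]
lineend [0.4739 0.0299 0.012 ]
btn [0.5944 0.0308 0.236 ]
b1 [ 0.6307 -0.164   0.04  ]
b2 [ 0.5148 -0.1631  0.04  ]
carton [0.5605 0.2128 0.107 ]
headNL [0.5292 0.1007 0.216 ]
headNR [ 0.5326 -0.0392  0.216 ]
```

View pics/c1.png

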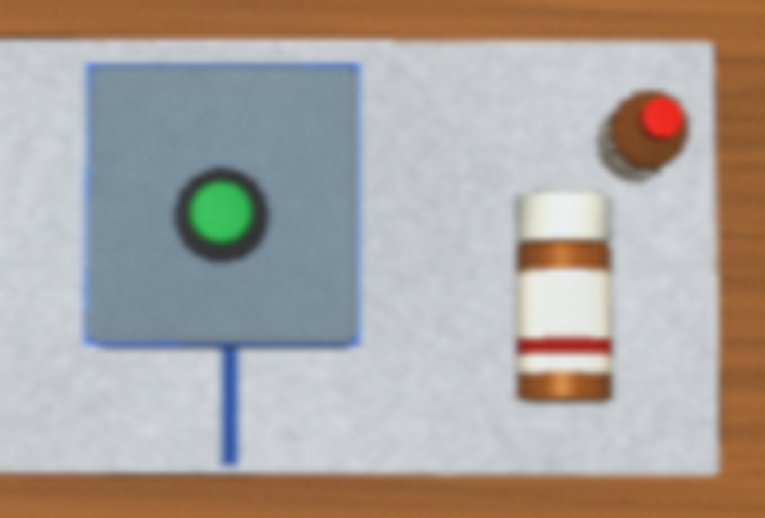

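In the enlarged crop the button centre is at (220,212), the line's near end at (229,464) and the bottle spans x 518–611, y 192–402. The syrup cap is at (662,117). The sizes match: bottle 116–120 mm, board 577 mm, head 140 mm. Next I refine the mark frame and plan the approach.

```bash
cat >> h.py <<'E'
from plant import sensors
def c1(cx,cy,z): return px2w("top",260+(cx+.5)/4.5-.5,175+(cy+.5)/4.5-.5,z)
YAW=np.radians(1.42)
R=np.array([[np.cos(YAW),-np.sin(YAW),0],[np.sin(YAW),np.cos(YAW),0],[0,0,1]])
def go(target,az=None):
    """mm along tool axes and spin to reach world target"""
    s=sensors.get_state(); r=np.array(s["tcp_rot"])
    a=np.degrees(np.arctan2(r[1,1],r[0,1]))
    print("at",np.round(s["eef_pos"],4),"az_y",round(a,2),"move",np.round(1000*r.T@(np.array(target)-s["eef_pos"]),1),"spin",None if az is None else round(a-az,1))
E
python3 - <<'E'
from h import *
btn=c1(220.5,212,.236); le=c1(229.5,464,.012); b=c1(564.5,297,.04)
print("btn",btn,"->mark",btn-R@[.03,0,.224]); print("line->mark",le+R@[.095,0,0])
hd=(c1(87,345,.216)+c1(358,345,.216))/2; print("head->mark",hd+R@[.035,0,-.204])
m=(btn-R@[.03,0,.224]+le+R@[.095,0,0]+hd+R@[.035,0,-.204])/3
print("mark",m,"bottle in mark",R.T@(b-m)); 
print("line yaw",c1(230.5,352,.012)-le)
print("syrup",c1(662,117,.122), "carton top centre in mark", R.T@(px2w("top",238,240,.107)-m))
go(m+R@[0,-.255,.32],1.4)
E
```

```text
btn [0.59608851 0.03403986 0.236     ] ->mark [0.56609773 0.03329643 0.012     ]
line->mark [0.56694589 0.03324147 0.012     ]
head->mark [0.56520352 0.03261358 0.012     ]
mark [0.56608238 0.03305049 0.012     ] bottle in mark [ 0.0026238  -0.19552531  0.028     ]
line yaw [0.06626019 0.00116028 0.        ]
syrup [ 0.66791471 -0.20533277  0.122     ] carton top centre in mark [-0.00113244  0.17982749  0.095     ]
at [0.222  0.5029 0.2307] az_y 66.17 move [-613.3 -521.6 -100.8] spin 64.8
```

```bash
python3 -m jog '[{"x":-60,"y":-50,"z":-100,"spin":10},{"x":-613,"y":-522,"z":-101,"spin":65},{"x":-613,"y":-522,"z":-101,"spin":65},{"x":-613,"y":-522,"z":-101,"spin":65},{"x":-613,"y":-522,"z":-101,"spin":65},{"x":-613,"y":-522,"z":-101,"spin":65},{"x":-613,"y":-522,"z":-101,"spin":65},{"x":-613,"y":-522,"z":-101,"spin":65},{"x":-613,"y":-522,"z":-101,"spin":65},{"x":-613,"y":-522,"z":-101,"spin":65},{"x":-613,"y":-522,"z":-101,"spin":65},{"x":-613,"y":-522,"z":-101,"spin":65},{"x":-613,"y":-522,"z":-101,"spin":65},{"x":-613,"y":-522,"z":-101,"spin":65},{"x":-613,"y":-522,"z":-101,"spin":65},{"x":-613,"y":-522,"z":-101,"spin":65},{"x":-613,"y":-522,"z":-101,"spin":65},{"x":-613,"y":-522,"z":-101,"spin":65}]' 128
python3 - <<'E'
from h import *
import cv2
from plant import camera
M=np.array([.566,.033,.012])
s=sensors.get_state(); print(s["time"],s["finger_gap"],np.round(s["tcp_rot"],3).tolist())
go(M+R@[0,-.255,.32],1.4); go(M+R@[-.005,-.25,.018],1.4)
a=camera("side");w=camera("wrist")
cv2.imwrite("pics/s2.png",np.hstack([cv2.resize(a[60:400,230:480],None,fx=1.6,fy=1.6),cv2.resize(w,None,fx=.6,fy=.6)[:,:].copy() if 0 else cv2.copyMakeBorder(cv2.resize(w,(400,300)),0,244,0,0,cv2.BORDER_CONSTANT)])[:,:,::-1])
E
```

```text
time: 2.35
eef_pos: [0.5719, -0.2211, 0.3329]
tcp_rot: [[-0.022, 1.0, 0.001], [1.0, 0.022, -0.0], [-0.0, 0.001, -1.0]]
wrist_force: [-0.5, -1.0, -0.4]
finger_gap: 0.497
gripper_force: 0.0
2.35 0.4972345023440764 [[-0.022, 1.0, 0.001], [1.0, 0.022, -0.0], [-0.0, 0.001, -1.0]]
at [ 0.5719 -0.2211  0.3329] az_y 1.24 move [-0.9  0.4  0.9] spin -0.2
at [ 0.5719 -0.2211  0.3329] az_y 1.24 move [  4.2  -4.8 302.9] spin -0.2
```

View pics/s2.png

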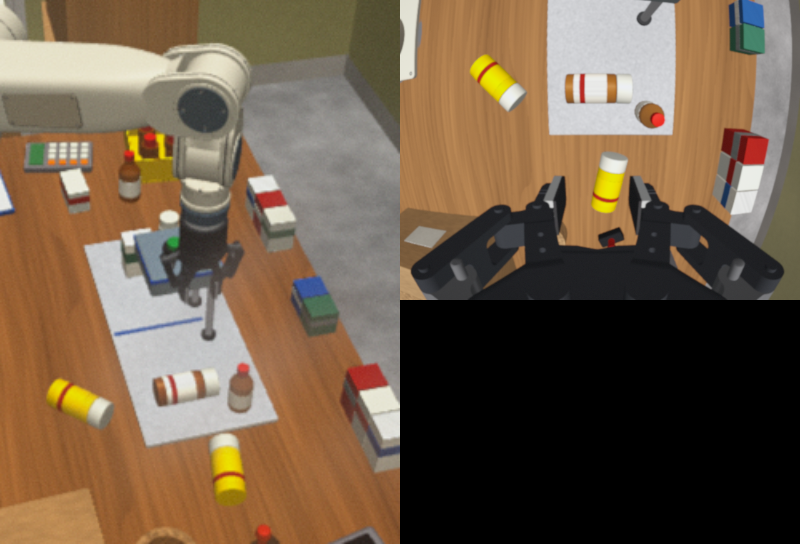

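The side view shows the gripper clear above the right side, and the bottle and syrup are untouched. In the wrist view the camera sits on the +y side, facing the head, so I'll turn the tool by half a turn and then descend behind the bottle.

```bash
python3 -m jog '[{"spin":-10},{"spin":-20},{"spin":-30},{"spin":-40},{"spin":-50},{"spin":-60},{"spin":-70},{"spin":-80},{"spin":-90},{"spin":-100},{"spin":-110},{"spin":-120},{"spin":-130},{"spin":-140},{"spin":-150},{"spin":-160},{"spin":-170},{"x":4,"y":-12,"z":50,"spin":-180.2},{"x":4,"y":-12,"z":50,"spin":-180.2}]'
python3 - <<'E'
from h import *
go(np.array([.566,.033,.012])+R@[-.012,-.25,.012],-178.6)
E
```

```text
at [ 0.5719 -0.2214  0.3327] az_y 1.22 move [  4.5 -11.8 308.7] spin 179.8invalid input
```

```bash
python3 -m jog '[{"spin":-10},{"spin":-20},{"spin":-30},{"spin":-40},{"spin":-50},{"spin":-60},{"spin":-70},{"spin":-80},{"spin":-90},{"spin":-100},{"spin":-110},{"spin":-120},{"spin":-130},{"spin":-140},{"spin":-150},{"spin":-160},{"spin":-170},{"x":4,"y":-12,"z":50,"spin":-180},{"x":4,"y":-12,"z":50,"spin":-180}]'
python3 - <<'E'
from h import *
go(np.array([.566,.033,.012])+R@[-.012,-.25,.012],-178.6)
E
```

```text
at [ 0.5719 -0.2214  0.3327] az_y 1.22 move [  4.5 -11.8 308.7] spin 179.8invalid input
```

```bash
python3 -m jog '[{"x":0,"y":0,"z":0,"spin":-90},{"x":0,"y":0,"z":0,"spin":-90},{"x":0,"y":0,"z":0,"spin":-90},{"x":0,"y":0,"z":0,"spin":-90},{"x":0,"y":0,"z":0,"spin":-90},{"x":0,"y":0,"z":0,"spin":-90},{"x":0,"y":0,"z":0,"spin":-90},{"x":0,"y":0,"z":0,"spin":-90},{"x":0,"y":0,"z":0,"spin":-180},{"x":0,"y":0,"z":0,"spin":-180},{"x":0,"y":0,"z":0,"spin":-180},{"x":0,"y":0,"z":0,"spin":-180},{"x":0,"y":0,"z":0,"spin":-180},{"x":0,"y":0,"z":0,"spin":-180},{"x":0,"y":0,"z":0,"spin":-180},{"x":4,"y":-12,"z":50,"spin":-180},{"x":4,"y":-12,"z":50,"spin":-180},{"x":4,"y":-12,"z":50,"spin":-180}]'
python3 - <<'E'
from h import *
go(np.array([.566,.033,.012])+R@[-.012,-.25,.012],-178.6)
E
```

```text
time: 4.7
eef_pos: [0.5598, -0.218, 0.2823]
tcp_rot: [[0.02, -1.0, -0.0], [-1.0, -0.02, 0.0], [-0.0, 0.0, -1.0]]
wrist_force: [-0.4, -0.0, 0.1]
finger_gap: 0.497
gripper_force: 0.0
at [ 0.5598 -0.218   0.2823] az_y -178.87 move [ -0.7  -0.4 258.3] spin -0.3
```

```bash
python3 -m jog '[{"x":0,"y":0,"z":60,"spin":0},{"x":0,"y":0,"z":120,"spin":0},{"x":0,"y":0,"z":180,"spin":0},{"x":0,"y":0,"z":220,"spin":0},{"x":0,"y":0,"z":245,"spin":0},{"x":0,"y":0,"z":258,"spin":0},{"x":0,"y":0,"z":258,"spin":0},{"x":-5,"y":0,"z":258,"spin":0},{"x":-10,"y":0,"z":258,"spin":0},{"x":-15,"y":0,"z":258,"spin":0},{"x":-20,"y":0,"z":258,"spin":0},{"x":-25,"y":0,"z":258,"spin":0},{"x":-30,"y":0,"z":258,"spin":0},{"x":-35,"y":0,"z":258,"spin":0},{"x":-40,"y":0,"z":258,"spin":0},{"x":-45,"y":0,"z":258,"spin":0},{"x":-50,"y":0,"z":258,"spin":0},{"x":-55,"y":0,"z":258,"spin":0},{"x":-60,"y":0,"z":258,"spin":0}]'
python3 - <<'E'
from h import *
import cv2
from plant import camera
a=camera("side");w=camera("top")
cv2.imwrite("pics/s3.png",np.hstack([cv2.resize(a[160:360,270:470],(400,400),interpolation=2),cv2.resize(w[160:300,290:430],(400,400),interpolation=2)])[:,:,::-1])
E
```

```text
time: 7.08
eef_pos: [0.5588, -0.1579, 0.0243]
tcp_rot: [[0.021, -1.0, 0.0], [-1.0, -0.021, -0.0], [0.0, -0.0, -1.0]]
wrist_force: [0.1, -0.8, -0.1]
finger_gap: 0.497
gripper_force: 0.1
```

View pics/s3.png

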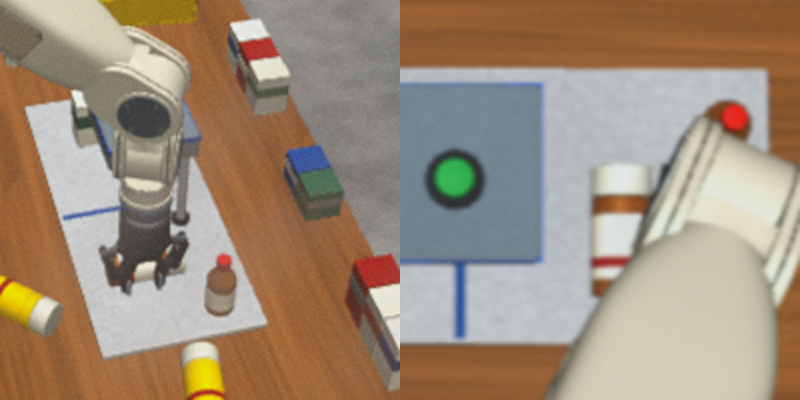

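The bottle has rolled about 48 mm and is still parallel: its left edge is now at crop (591,230), and the gripper is clear of the syrup. I'll continue in strokes that rise with the bottle's rear surface, so pad friction helps the roll rather than drags.

```bash
python3 -m jog '[{"x":5,"y":0,"z":0,"spin":0},{"x":5,"y":0,"z":10,"spin":0},{"x":0,"y":0,"z":10,"spin":0},{"x":-4,"y":0,"z":6,"spin":0},{"x":-8,"y":0,"z":2,"spin":0},{"x":-12,"y":0,"z":-2,"spin":0},{"x":-16,"y":0,"z":-6,"spin":0},{"x":-20,"y":0,"z":-10,"spin":0},{"x":-14,"y":0,"z":-10,"spin":0},{"x":-14,"y":0,"z":10,"spin":0},{"x":-20,"y":0,"z":10,"spin":0},{"x":-24,"y":0,"z":6,"spin":0},{"x":-28,"y":0,"z":2,"spin":0},{"x":-32,"y":0,"z":-2,"spin":0},{"x":-36,"y":0,"z":-6,"spin":0},{"x":-40,"y":0,"z":-10,"spin":0},{"x":-34,"y":0,"z":-10,"spin":0},{"x":-34,"y":0,"z":10,"spin":0},{"x":-40,"y":0,"z":10,"spin":0}]'
python3 -m jog '[{"x":-4,"y":0,"z":-4,"spin":0},{"x":-8,"y":0,"z":-8,"spin":0},{"x":-12,"y":0,"z":-12,"spin":0},{"x":-16,"y":0,"z":-16,"spin":0},{"x":-20,"y":0,"z":-20,"spin":0},{"x":-14,"y":0,"z":-20,"spin":0},{"x":-14,"y":0,"z":0,"spin":0},{"x":-20,"y":0,"z":0,"spin":0},{"x":-22,"y":0,"z":-4,"spin":0},{"x":-26,"y":0,"z":-8,"spin":0},{"x":-30,"y":0,"z":-12,"spin":0},{"x":-30,"y":0,"z":-12,"spin":0}]'
```

```text
time: 9.55
eef_pos: [0.5571, -0.1184, 0.0131]
tcp_rot: [[0.02, -1.0, -0.002], [-1.0, -0.02, 0.001], [-0.001, 0.002, -1.0]]
wrist_force: [0.2, -0.3, -0.4]
finger_gap: 0.501
gripper_force: 0.0
time: 11.05
eef_pos: [0.5577, -0.088, 0.027]
tcp_rot: [[0.021, -1.0, 0.001], [-1.0, -0.021, -0.0], [0.0, -0.001, -1.0]]
wrist_force: [-0.0, -0.8, -0.2]
finger_gap: 0.495
gripper_force: 0.0
```

```bash
python3 -m jog '[{"x":20,"y":0,"z":0,"spin":0},{"x":25,"y":40,"z":0,"spin":0},{"x":25,"y":72,"z":0,"spin":0},{"x":25,"y":72,"z":10,"spin":0},{"x":25,"y":72,"z":10,"spin":0},{"x":25,"y":72,"z":10,"spin":0},{"x":25,"y":72,"z":10,"spin":0}]' 0
python3 - <<'E'
from h import *
import cv2
from plant import camera
M=np.array([.566,.033,.012])
go(M+R@[-.081,-.13,0],-178.6)
a=camera("side");w=camera("top")
cv2.imwrite("pics/s4.png",np.hstack([cv2.resize(a[190:340,280:430],(400,400),interpolation=2),cv2.resize(w[160:300,290:430],(400,400),interpolation=2)])[:,:,::-1])
E
```

```text
time: 11.92
eef_pos: [0.4865, -0.1149, 0.0163]
tcp_rot: [[0.021, -1.0, 0.0], [-1.0, -0.021, -0.0], [0.0, -0.0, -1.0]]
wrist_force: [0.3, 0.9, -0.9]
finger_gap: 0.997
gripper_force: 0.0
at [ 0.4865 -0.1149  0.0163] az_y -178.81 move [-15.9  -2.1   4.3] spin -0.2
```

View pics/s4.png

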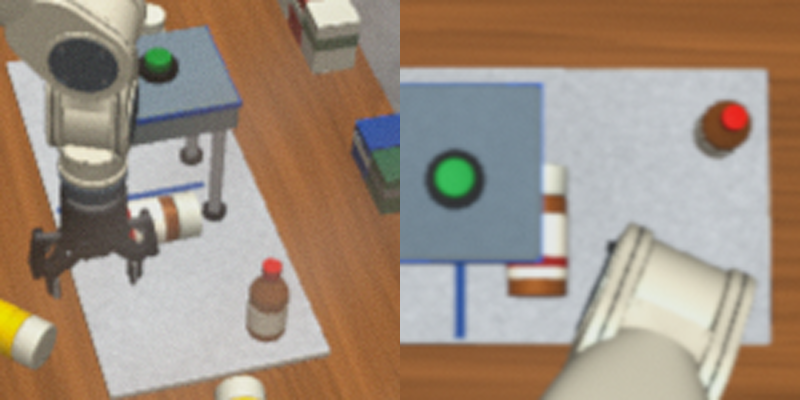

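The bottle is now at crop x 508–567 with its near end at y≈296, still parallel and partly under the head. The syrup hasn't moved.

Run:
```python
from h import *
M=np.array([.566,.033,.012])
b=px2w("top",290+(137.5+.5)*.35-.5,160+296.5*.35-.5,.04); b0=c1(564.5,402,.04)
print("near end in mark now",R.T@(b-M),"start",R.T@(b0-M))
```

```text
near end in mark now [-0.05670395 -0.07136793  0.028     ] start [-0.05846521 -0.19486512  0.028     ]
```

```bash
python3 -m jog '[{"x":-20,"y":-1,"z":0,"spin":0},{"x":-34,"y":-2,"z":6,"spin":0},{"x":-38,"y":-2,"z":4,"spin":0},{"x":-41,"y":-2,"z":1,"spin":0},{"x":-44,"y":-2,"z":-2,"spin":0},{"x":-47,"y":-2,"z":-5,"spin":0},{"x":-50,"y":-2,"z":-8,"spin":0},{"x":-53,"y":-2,"z":-10,"spin":0},{"x":-47,"y":-2,"z":-10,"spin":0},{"x":-47,"y":-2,"z":6,"spin":0},{"x":-53,"y":-2,"z":4,"spin":0},{"x":-56,"y":-2,"z":1,"spin":0},{"x":-59,"y":-2,"z":-2,"spin":0},{"x":-62,"y":-2,"z":-5,"spin":0},{"x":-65,"y":-2,"z":-8,"spin":0},{"x":-68,"y":-2,"z":-10,"spin":0},{"x":-62,"y":-2,"z":-10,"spin":0},{"x":-55,"y":-2,"z":-4,"spin":0}]'
python3 - <<'E'
from h import *
import cv2
from plant import camera
M=np.array([.566,.033,.012])
s=sensors.get_state();print("tool in mark",R.T@(s["eef_pos"]-M),np.round(s["wrist_force"],1))
a=camera("side");w=camera("top")
cv2.imwrite("pics/s5.png",np.hstack([cv2.resize(a[190:340,280:430],(400,400),interpolation=2),cv2.resize(w[210:290,280:360],(400,400),interpolation=2)])[:,:,::-1])
E
```

```text
time: 14.28
eef_pos: [0.487, -0.0602, 0.0203]
tcp_rot: [[0.021, -1.0, 0.001], [-1.0, -0.021, -0.0], [0.0, -0.001, -1.0]]
wrist_force: [-0.5, -1.0, -0.2]
finger_gap: 0.998
gripper_force: 0.0
tool in mark [-0.08124791 -0.0912284   0.00829851] [-0.5 -1.  -0.2]
```

View pics/s5.png

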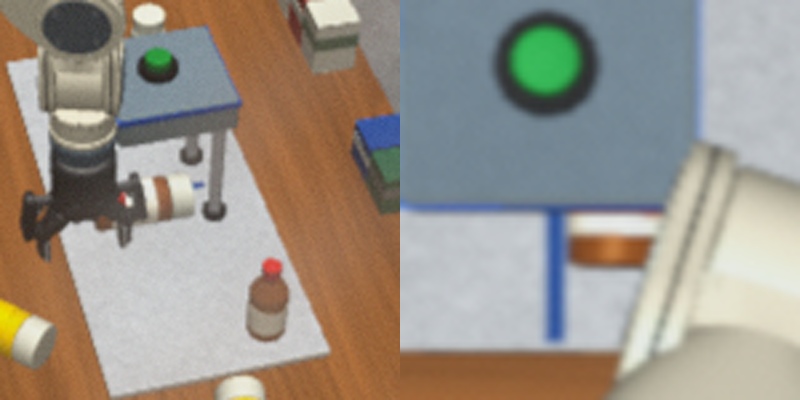

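The bottle's left edge is now at crop x≈568, with its centre at about y = -34 mm. The near end looks slightly ahead, a few degrees of yaw. I'll back the arm out of the top view and measure that yaw with image code.

```bash
python3 -m jog '[{"x":40,"y":5,"z":0,"spin":0},{"x":70,"y":10,"z":0,"spin":0},{"x":70,"y":10,"z":0,"spin":0}]'
cat > yaw.py <<'E'
from h import *
import cv2
from plant import camera
M=np.array([.566,.033,.012])
def look(tag):
    w=camera("top").astype(float); cv2.imwrite(f"pics/{tag}.png",w[:,:,::-1].astype(np.uint8))
    s=w[:,:,0]-w[:,:,2]            # red minus blue: amber band
    sub=s[248:275,290:365]; mask=(sub>45).astype(np.uint8)
    n,l,st,c=cv2.connectedComponentsWithStats(mask); k=1+np.argmax(st[1:,4]); print("amber comp",st[k],c[k]+[290,248])
    x0,y0,ww,hh,_=st[k]; pts=[]
    for u in range(x0+2,x0+ww-2):
        col=sub[:,u]; pk=col[y0:y0+hh].max(); v=y0+int(np.argmax(col[y0:y0+hh]))
        while col[v]>pk/2: v+=1
        vv=v-1+(col[v-1]-pk/2)/(col[v-1]-col[v]); pts.append((R.T@(px2w("top",290+u,248+vv,.05)-M))[:2])
    p=np.array(pts); f=np.polyfit(p[:,1],p[:,0],1); print("face slope deg (yaw≈-slope)",np.degrees(f[0]),"resid mm",1000*np.std(p[:,0]-np.polyval(f,p[:,1])),"x face",p[:,0].mean())
    r=sub[y0+hh//2-1:y0+hh//2+2].mean(0); on=np.where(r>r.max()/2)[0]; a,b=on[0],on[-1]
    ua=a-(r[a]-r.max()/2)/(r[a]-r[a-1]); ub=b+(r[b]-r.max()/2)/(r[b]-r[b+1])
    for u in (ua,ub,(ua+ub)/2): print("y",(R.T@(px2w("top",290+u,248+y0+hh/2,.04)-M))[:2])
E
python3 -c "
from yaw import look; look('t6')
import cv2;i=cv2.imread('pics/t6.png')[235:285,285:365];cv2.imwrite('pics/t6c.png',cv2.resize(i,None,fx=8,fy=8,interpolation=2))"
```

```text
time: 14.75
eef_pos: [0.4779, -0.1317, 0.02]
tcp_rot: [[0.017, -1.0, -0.0], [-1.0, -0.017, -0.0], [0.0, 0.0, -1.0]]
wrist_force: [0.5, 1.3, -0.6]
finger_gap: 1.0
gripper_force: 0.0
amber comp [ 25   9  19   6 112] [323.83928571 259.5       ]
face slope deg (yaw≈-slope) 0.6334826002613617 resid mm 0.07770977399033654 x face -0.05484635277543932
y [-0.04813704 -0.01051407]
y [-0.04814174 -0.05734324]
y [-0.04813939 -0.03392865]
```

View pics/t6c.png

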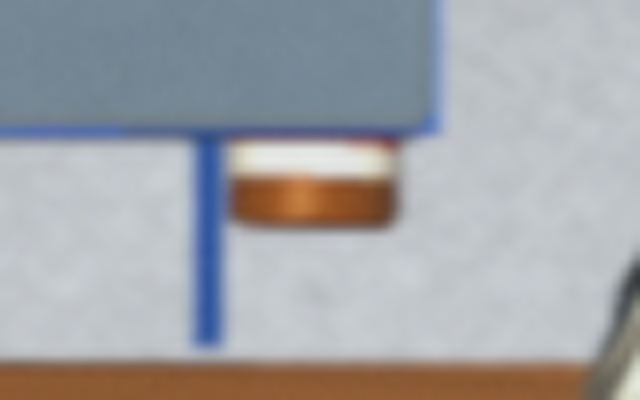

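The yaw is only about 0.6°. The bottle spans crop x 231–397, so its centre is at y ≈ -34 mm, and the line is at crop x 208. I'll carry on with slow strokes.

```bash
python3 -m jog '[{"x":-40,"y":-5,"z":0,"spin":0},{"x":-76,"y":-10,"z":5,"spin":0},{"x":-82,"y":-10,"z":10,"spin":0},{"x":-85,"y":-10,"z":8,"spin":0},{"x":-88,"y":-10,"z":5,"spin":0},{"x":-91,"y":-10,"z":2,"spin":0},{"x":-94,"y":-10,"z":-1,"spin":0},{"x":-97,"y":-10,"z":-4,"spin":0},{"x":-99,"y":-10,"z":-6,"spin":0},{"x":-93,"y":-10,"z":-6,"spin":0},{"x":-93,"y":-10,"z":8,"spin":0},{"x":-98,"y":-10,"z":8,"spin":0},{"x":-101,"y":-10,"z":5,"spin":0},{"x":-104,"y":-10,"z":2,"spin":0},{"x":-107,"y":-10,"z":-1,"spin":0},{"x":-110,"y":-10,"z":-4,"spin":0},{"x":-104,"y":-10,"z":-4,"spin":0},{"x":-60,"y":-5,"z":0,"spin":0},{"x":-20,"y":0,"z":0,"spin":0},{"x":-20,"y":0,"z":0,"spin":0}]'
python3 -c "
from yaw import look; look('t7')"
```

```text
time: 17.3
eef_pos: [0.4777, -0.1125, 0.0202]
tcp_rot: [[0.017, -1.0, 0.0], [-1.0, -0.017, -0.001], [0.001, -0.0, -1.0]]
wrist_force: [0.4, 0.4, 1.0]
finger_gap: 0.998
gripper_force: 0.0
amber comp [ 14   8  19   7 114] [313.0877193 259.1754386]
face slope deg (yaw≈-slope) 2.955061972814746 resid mm 0.1503775153064211 x face -0.0539444990881789
y [-0.04682656  0.01641077]
y [-0.04683129 -0.03062953]
y [-0.04682893 -0.00710938]
```

```bash
python3 -m jog '[{"x":-40,"y":-5,"z":0,"spin":0},{"x":-80,"y":-10,"z":8,"spin":0},{"x":-86,"y":-10,"z":8,"spin":0},{"x":-88,"y":-10,"z":6,"spin":0},{"x":-90,"y":-10,"z":4,"spin":0},{"x":-92,"y":-10,"z":2,"spin":0},{"x":-94,"y":-10,"z":0,"spin":0},{"x":-96,"y":-10,"z":-2,"spin":0},{"x":-98,"y":-10,"z":-4,"spin":0},{"x":-92,"y":-10,"z":-4,"spin":0},{"x":-50,"y":-5,"z":0,"spin":0},{"x":0,"y":0,"z":0,"spin":0},{"x":0,"y":0,"z":0,"spin":0}]'
python3 -c "
from yaw import look; look('t8')
import cv2;i=cv2.imread('pics/t8.png')[235:285,285:365];cv2.imwrite('pics/t8c.png',cv2.resize(i,None,fx=8,fy=8,interpolation=2))"
```

```text
time: 18.98
eef_pos: [0.4778, -0.113, 0.0202]
tcp_rot: [[0.017, -1.0, 0.0], [-1.0, -0.017, -0.001], [0.001, -0.0, -1.0]]
wrist_force: [-0.7, -0.0, -0.2]
finger_gap: 0.997
gripper_force: 0.0
amber comp [ 11   8  20   7 118] [310.13559322 259.        ]
face slope deg (yaw≈-slope) 2.439140286287263 resid mm 0.13778980195215557 x face -0.053588267012164396
y [-0.04682578  0.02419603]
y [-0.04683054 -0.02310341]
y [-0.04682816  0.00054631]
```

View pics/t8c.png

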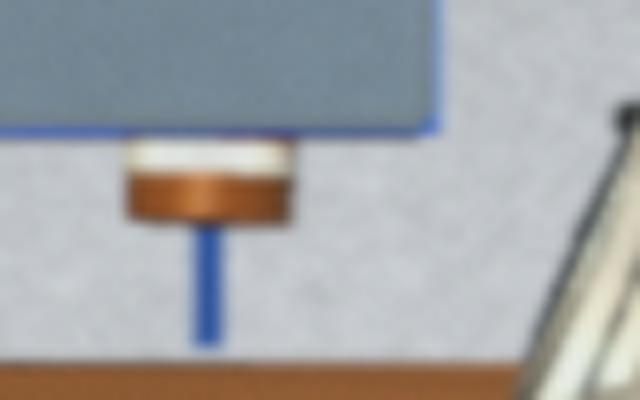

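The bottle is centred: crop x 126–293 against the line at 208, with yaw about -2.5° and its x centre at about +6 mm. Now for the button: shut the fingers, rise, and move over it.

```bash
python3 -m jog '[{"x":0,"y":0,"z":-60,"spin":0},{"x":0,"y":0,"z":-120,"spin":0},{"x":0,"y":0,"z":-180,"spin":0},{"x":0,"y":0,"z":-240,"spin":0},{"x":0,"y":0,"z":-270,"spin":0},{"x":0,"y":0,"z":-270,"spin":0},{"x":0,"y":0,"z":-270,"spin":0}]' 255
python3 -c "
from h import *
go(np.array([.566,.033,.012])+R@[.03,0,.239])"
```

```text
time: 19.9
eef_pos: [0.4775, -0.1092, 0.2893]
tcp_rot: [[0.021, -1.0, -0.001], [-1.0, -0.021, 0.001], [-0.001, 0.001, -1.0]]
wrist_force: [-0.4, -0.7, -0.6]
finger_gap: -0.001
gripper_force: 0.0
at [ 0.4775 -0.1092  0.2893] az_y -178.78 move [-140.4 -121.6   38.2] spin None
```

```bash
python3 -m jog '[{"x":-50,"y":-43,"z":0,"spin":0},{"x":-90,"y":-80,"z":0,"spin":0},{"x":-140,"y":-122,"z":0,"spin":0},{"x":-140,"y":-122,"z":20,"spin":0},{"x":-140,"y":-122,"z":38,"spin":0},{"x":-140,"y":-122,"z":42,"spin":0},{"x":-140,"y":-122,"z":46,"spin":0},{"x":-140,"y":-122,"z":50,"spin":0},{"x":-140,"y":-122,"z":54,"spin":0},{"x":-140,"y":-122,"z":54,"spin":0}]'; python3 -m jog '[{"x":0,"y":0,"z":2,"spin":0},{"x":0,"y":0,"z":4,"spin":0},{"x":0,"y":0,"z":4,"spin":0}]'
python3 -c "
from h import *
from plant import sensors
go(np.array([.566,.033,.012])+R@[.03,0,.216]);s=sensors.get_state();print(s['wrist_force'],s['joint_efforts'])"
```

```text
time: 21.15
eef_pos: [0.597, 0.0324, 0.2365]
tcp_rot: [[0.02, -1.0, 0.001], [-1.0, -0.02, -0.0], [0.0, -0.001, -1.0]]
wrist_force: [0.8, -0.5, 2.2]
finger_gap: 0.004
gripper_force: 1.1
time: 21.52
eef_pos: [0.597, 0.0324, 0.2323]
tcp_rot: [[0.02, -1.0, 0.0], [-1.0, -0.02, -0.0], [0.0, -0.0, -1.0]]
wrist_force: [-0.5, -1.9, 3.7]
finger_gap: -0.002
gripper_force: 1.9
at [0.597  0.0324 0.2323] az_y -178.83 move [-1.4  0.9  4.3] spin None
[-0.52831765 -1.87708385  3.686788  ] [ 9.47954915e-01 -5.99146056e+01  3.30510199e+01 -5.57885889e-02
  4.72511742e-01 -9.33934680e-04]
```

```bash
python3 -m jog '[{"x":0,"y":0,"z":2,"spin":0},{"x":0,"y":0,"z":4,"spin":0},{"x":0,"y":0,"z":5,"spin":0},{"x":0,"y":0,"z":5,"spin":0}]'
```

```text
time: 22.02
eef_pos: [0.5972, 0.0325, 0.2315]
tcp_rot: [[0.021, -1.0, 0.006], [-1.0, -0.021, -0.001], [0.001, -0.006, -1.0]]
wrist_force: [-8.0, -2.7, 31.3]
finger_gap: 0.003
gripper_force: 15.6
```

The force jumped to 31 N at the stop. The spring readings (2.2 N, then 3.7 N) fit 8 mm of travel, so the button was fully down. I'll release it and check.

```bash
python3 -m jog '[{"x":0,"y":0,"z":0,"spin":0},{"x":0,"y":0,"z":-10,"spin":0},{"x":0,"y":0,"z":-60,"spin":0},{"x":60,"y":40,"z":-70,"spin":0},{"x":110,"y":80,"z":-70,"spin":0},{"x":160,"y":120,"z":-70,"spin":0},{"x":160,"y":120,"z":-70,"spin":0},{"x":160,"y":120,"z":-70,"spin":0}]'
python3 -c "
from yaw import look; look('t9')
from plant import camera
import cv2,numpy as np
a=camera('side')[:,:,::-1];t=cv2.imread('pics/t9.png')
cv2.imwrite('pics/f.png',np.hstack([cv2.resize(a[180:340,270:430],(400,400),interpolation=2),cv2.resize(t[160:300,200:340],(400,400),interpolation=2)]))"
```

```text
time: 23.02
eef_pos: [0.48, -0.1302, 0.2972]
tcp_rot: [[0.019, -1.0, 0.0], [-1.0, -0.019, 0.0], [-0.0, -0.0, -1.0]]
wrist_force: [0.5, -0.1, -0.1]
finger_gap: -0.005
gripper_force: 0.0
amber comp [ 11   8  20   7 115] [310.26086957 259.02608696]
face slope deg (yaw≈-slope) 2.420576136493735 resid mm 0.1641247722496118 x face -0.053599134261889114
y [-0.04682578  0.024156  ]
y [-0.04683054 -0.02313535]
y [-0.04682816  0.00051033]
```

View pics/f.png

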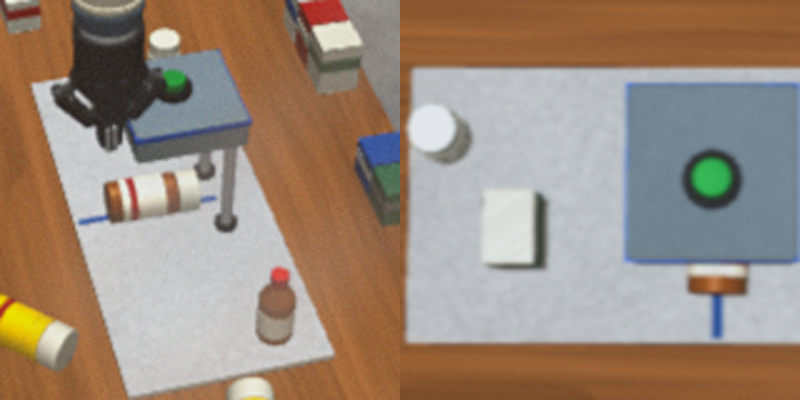

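In the final views the bottle lies across the line under the head (near end at crop (717,280), line at 717). The button is up, and the carton, jar and syrup are where they started.

```bash
python3 -c "
from plant import job
print(job.sign_off())"
```

```text
the job is handed in; nothing more can be done
None
```

I handed the job in at about 23 s: the bottle was rolled onto the blue line (within about 2 mm, about 2.5° off parallel) and let go, and the scan button was pressed to its stop and is back up; the goods in my last pictures hadn't moved, but no verdict was shown, and I couldn't confirm from the pictures that the bottle rolled rather than slid.

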